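Feed the top turning blank from the stack into the corner of the drilling bed

TASK

Slide the top wooden blank (the pale one with the pencil cross) sideways off the stack and flat onto the green drilling bed beside it, without lifting it. Press it firmly against the red end stop, then press it firmly against the aluminium side fence, so that it lies square in the corner, flush with both; then let go. Never force it, and leave the rest of the stack and everything else on the bench as they are.

Things in the scene. Friction and masses are not known exactly. Their poses are not given: they have to be found in the camera images.
- top_blank: Top blank of the stack: pale square wooden board, 110 x 110 x 16 mm, thin dark diagonal cross on top, 0.10 to 0.20 kg. Origin at the centre of its underside, z up, x and y along its edges. It starts with its x axis within 0.15 rad of the bed's x axis and its underside 2 mm above the bed's top. Too wide to grip; slides easily when pushed on an edge (friction 0.5 to 3 N).
- blank_2: Second blank from the top, same size, dark wood. Origin at the centre of its underside. It lies loose and stays put if only the top blank is pushed; it must not shift by more than 6 mm.
- blank_3: Third blank from the top, same size, brown wood, loose; origin at the centre of its underside; must stay.
- blank_4: Lowest blank, same size, brown wood, stands loose on the table; origin at the centre of its underside; must stay.
- bed: Green drilling bed fixed to the table, flat top 46 mm above it. Origin on the table, z up; the top spans x -100 to +150 mm, y -120 to +100 mm. The stack stands off its -x edge (centre near x = -176 mm, gap about 20 mm), so the blank travels along +x. It carries a red end stop and, on the -y side, an aluminium fence, both rigid and square to it; its +y side is clear.
- end_pin (a joint): Brass sprung pin, 12 mm wide, in the middle (y = 0) of the red end stop (90 mm wide, 22 mm high, face looks along the bed's -x). Stands 6 mm proud at 0; 0.006 m = blank flush with the stop; takes under 0.5 N. The stop's place is reset per job and not reported: face at x = 30 to 70 mm of the bed; find it by touch. Firm press: 8 to 15 N at the tool; over 25 N is forcing.
- side_pin (a joint): The same pin in the aluminium side fence (245 mm long along x, 22 mm high, face looks along the bed's +y), at x = 0 of the bed: 0 when free, 0.006 m = blank flush with the fence. The fence's place is not reported: face at y = -98 to -78 mm of the bed; find it by touch. Firm press: 8 to 15 N at the tool; over 25 N is forcing.
- chuck_big: Bystander: steel lathe chuck, diameter 100 mm, 54 mm high; origin under its centre.
- chuck_small: Bystander: steel lathe chuck, diameter 76 mm, 54 mm high; origin under its centre.
- finial: Bystander: turned pale wooden finial standing upright, foot diameter 52 mm, 130 mm high; origin under its centre.
- spindle_blank: Bystander: pale wooden block 60 x 60 x 90 mm; origin under its centre.
Mind the look-alikes: they are no part of the job. Of the things shaped like the top_blank, the wooden one is meant.

How it is judged:
By the outcome, as a careful person would: the job done as asked, in the order asked, and still so for the second after the job is handed in, with the robot touching nothing.
It also fails if it takes over 67 s, if anything falls off the work surface, if the arm or the gripper's body presses on something with over 40 N, if the wrist force passes 120 N, or if a joint passes its speed limit or range.

ROBOT

A 6-joint arm with a two-finger parallel gripper is mounted at the origin on the work surface. World frame = base frame: x ahead of the robot, y to its left, z up, the work surface at z = 0. Lengths are in m, angles in rad, forces in N, time in s.
With the tool pointing down it reaches from about 0.4 to 0.925 m from the base axis. Payload 3.4 kg.
Tool frame: the origin (TCP) lies midway between the tips of the shut fingers; the grasp point (between the pads) lies 19 mm behind it; x points along the fingers, y is the direction in which the jaws open and shut, and the axes are right-handed (so a half turn about x gives the same grasp; the last joint's range is limited). The gripper opens to 85 mm and grips with 20 to 120 N. Pads are 22 mm wide; open, the fingers measure 114 mm over their backs; the gripper's body (76 mm by 85 mm) begins 54 mm behind the grasp point. The pads swing forward as they close: fully open they stand 13 mm farther back than shut.
Start: joints at [-1.175, 0.307, 1.506, -0, 1.328, -0.073], TCP at [0.26, -0.513, 0.231] pointing down, gripper open.
Joint ranges: [-3.12, 3.12], [-1.05, 2.28], [0.14, 2.33], [-1.42, 4.57], [0.1, 2.73], [-2.68, 2.68]. Speed limits (rad/s): [2.57, 2.57, 3.14, 3.14, 3.14, 3.14].

INTERFACE

Orientations are given as [roll, pitch, yaw] about the fixed x, y, z axes, in that order (R = Rz(yaw) Ry(pitch) Rx(roll)).
In Python, from plant import env gives the robot as it stands. The module is installed in compiled form; this text tells all that it offers.
- The arm moves only by the tool jog_arm, never from a script. Its argument "increments" is a list of rows, each an object of numbers: "x", "y", "z": the shift along the tool's x, y, z in mm; "ax", "ay", "az": the turn, a rotation vector about the tool's x, y, z in rad. A call has 1 to 8 rows; each row is the pose to reach, as a shift and turn from the pose commanded when the call began, along the tool's axes at that moment; what a row does not reach only later rows make up. A row lasts 1/12 s, in which the tool goes at most 41.7 mm and 7.16 degrees, less where a joint would pass 70% of its speed; a pose out of reach is approached as far as the arm can. A call with a gripper value outside its range is refused whole. "fingers" is the closure, from 0 (fully open) to 1 (shut), set as the call begins (left out, the last holds). The fingers move at their own pace and stop on an object; the grip force is fixed at half the most. Time passes only in rows, so rows that repeat a pose let the fingers close. It gives the time, the measured TCP pose, the force and the opening at its end, in the units of the state.
- env.observe(): the state, without advancing time (a new reading comes with each control period).
- env.snapshot(name): name is "scene" or "side" or "wrist"; returns (picture, depth): 420x560x3 uint8, red, green, blue; 420x560 float32, m along the optical axis (not along the pixel's ray), 0 where there is no reading.
- env.calibration(name): a dict with "fx", "fy", "cx", "cy" (pixels), "R" (3x3) and "t" (3): a world point X has camera coordinates R X + t; the wrist camera has in their place "hand_eye" (4x4, takes a point from camera to tool coordinates, whose origin is the TCP and whose axes are the tool frame's). Camera axes: x right, y down, z forward; pixel columns grow to the right and rows downward; lengths in m; the calibration is good to about 2 mm. A picture is of the moment at which its call begins: read the wrist's pose just before it. calibration takes no time and is no camera call.
- env.hand_in(): hands the job in, once; it reports no verdict.
The state is a dict: "time_s": time; "joint_positions": joint angles; "qvel": joint speeds; "joint_efforts": joint torques, N m; "ee_pos": TCP position; "eef_rot": TCP orientation; "force": force on the tool from outside, world axes, zero at the start; "ft_torque": the same for the moment, N m; "gripper_width": opening from 0.0 (shut) to 1.0 (fully open).
Only numpy, scipy, OpenCV 4.12 (cv2) and the standard library are available. Lean on these libraries where they do the work, as an engineer would, in place of code of your own. Each camera call takes 0.05 s, during which the arm holds its last target.

## Working session

There is one attempt and no reset: what is moved stays moved. The work goes in short steps, Python scripts to look and compute and a tool call to move; the robot and the scene stay as the last step left them, time stands still between calls to the robot, and variables do not carry over. Pictures are saved under pics/ and viewed, and the job is handed in when it is done.

Besides the shell and the picture viewer there is one more tool, called after ">>>" as name(argument=value, ...), one argument or row to a line, values as JSON. jog_arm: Moves the arm, as the interface text tells. Its arguments: {"type":"object","properties":{"increments":{"type":"array"},"fingers":{"type":"number"}},"required":["increments"]}

```bash
mkdir -p pics; ls
python3 - <<'E'
from plant import env
import cv2,numpy as np
s=env.observe(); print({k:np.round(v,3).tolist() for k,v in s.items()})
for n in ["scene","side","wrist"]:
    p,d=env.snapshot(n); cv2.imwrite(f"pics/{n}0.png",p[:,:,::-1]); np.save(f"pics/{n}0.npy",d)
    c=env.calibration(n); print(n,{k:np.round(v,3).tolist() for k,v in c.items()})
E
```

```text
pics
{'time_s': 0.0, 'joint_positions': [-1.174, 0.308, 1.508, 0.0, 1.328, -0.074], 'qvel': [-0.0, 0.0, -0.001, 0.001, 0.0, 0.002], 'joint_efforts': [-0.003, -45.757, -25.191, -0.0, 0.013, -0.0], 'ee_pos': [0.26, -0.512, 0.23], 'eef_rot': [-1.658, 1.569, 1.953], 'force': [-0.53, -0.613, 0.118], 'ft_torque': [-0.055, 0.017, 0.031], 'gripper_width': 1.002}
scene {'fx': 384.52, 'fy': 384.52, 'cx': 283.386, 'cy': 217.884, 'R': [[0.06, 0.998, -0.017], [0.71, -0.055, -0.702], [-0.702, 0.03, -0.712]], 't': [-0.046, -0.392, 1.44]}
side {'fx': 384.701, 'fy': 384.701, 'cx': 287.56, 'cy': 214.76, 'R': [[-0.857, -0.514, 0.02], [-0.393, 0.629, -0.671], [0.332, -0.583, -0.741]], 't': [0.524, 0.26, 0.927]}
wrist {'fx': 369.811, 'fy': 369.811, 'cx': 284.268, 'cy': 201.012, 'hand_eye': [[-0.001, -0.313, 0.95, -0.143], [1.0, 0.001, 0.001, -0.0], [-0.001, 0.95, 0.313, -0.081], [0.0, 0.0, 0.0, 1.0]]}
```

View pics/scene0.png

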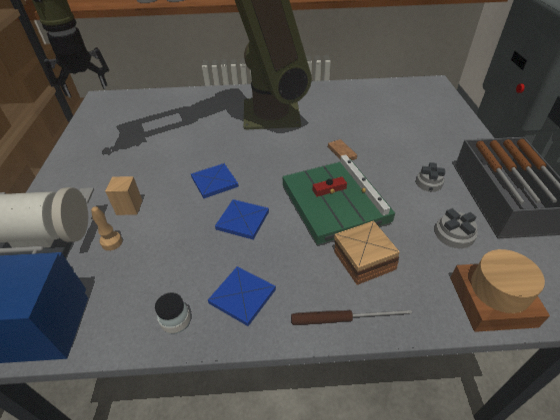

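View pics/side0.png

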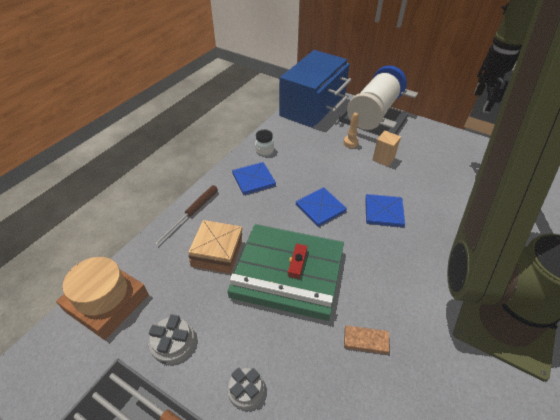

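View pics/wrist0.png

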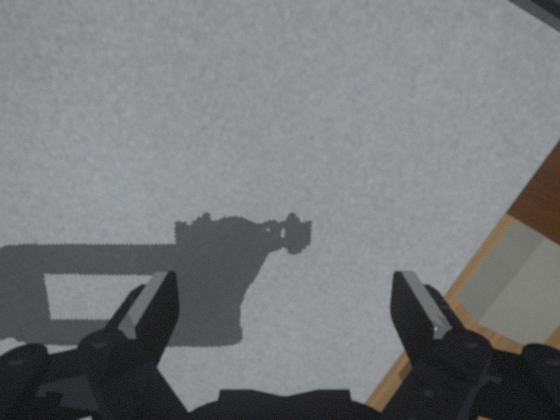

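The scene view shows the stack with the cross at about (366,245), the green bed around (335,198), the red stop at (330,186) and the fence from (345,157) to (388,212). The side view shows the stack at (217,243) and the bed at (290,270). Next I'll enlarge both.

Run:
```python
import cv2
a=cv2.imread("pics/scene0.png")[140:290,270:410]; cv2.imwrite("pics/sc.png",cv2.resize(a,None,fx=4,fy=4,interpolation=cv2.INTER_CUBIC))
a=cv2.imread("pics/side0.png")[205:325,180:360]; cv2.imwrite("pics/sd.png",cv2.resize(a,None,fx=4,fy=4,interpolation=cv2.INTER_CUBIC))
```

```text
(no output)
```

View pics/sc.png

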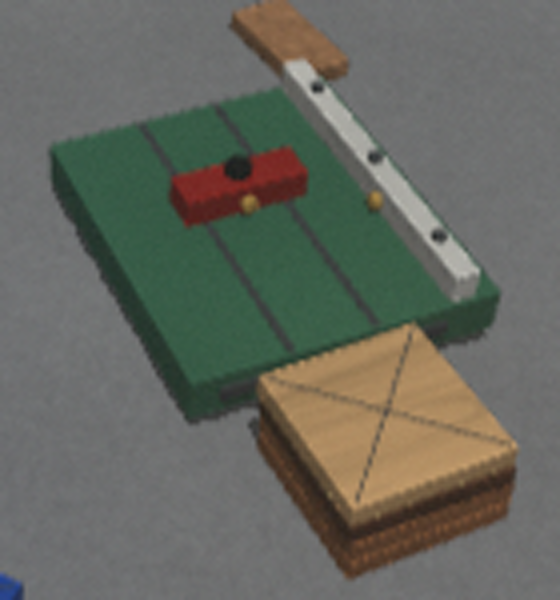

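View pics/sd.png

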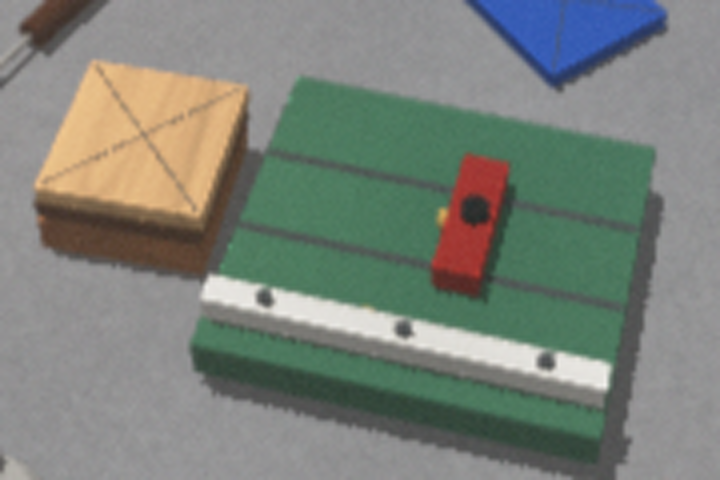

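```bash
cat > h.py <<'E'
import numpy as np
from plant import env
def ray(n,u,v,z):
    c=env.calibration(n);R=np.array(c['R']);t=np.array(c['t'])
    d=R.T@np.array([(u-c['cx'])/c['fx'],(v-c['cy'])/c['fy'],1]);o=-R.T@t
    return o+d*(z-o[2])/d[2]
def fit(src,dst): # 2D rigid src->dst
    src=np.array(src);dst=np.array(dst);a=src.mean(0);b=dst.mean(0)
    H=(src-a).T@(dst-b);th=np.arctan2(H[0,1]-H[1,0],H[0,0]+H[1,1])
    R=np.array([[np.cos(th),-np.sin(th)],[np.sin(th),np.cos(th)]])
    return th,b-R@a,R,(dst-(b+(src-a)@R.T))
E
python3 - <<'E'
from h import *
sc=lambda p,z:ray('scene',270+(p[0]+.5)/4-.5,140+(p[1]+.5)/4-.5,z)
sd=lambda p,z:ray('side',180+(p[0]+.5)/4-.5,205+(p[1]+.5)/4-.5,z)
bc=[(.15,.1),(-.1,.1),(-.1,-.12),(.15,-.12)]
B={}
for nm,f,ps in [('scene',sc,[(52,148),(192,385),(499,292),(285,90)]),('side',sd,[(655,148),(302,77),(193,345),(600,437)])]:
    w=[f(p,.046)[:2] for p in ps]; th,t,R,r=fit(bc,w); print(nm,'bed',th,t,'\n',np.round(r*1000,1)); B[nm]=(th,t,R)
qc=[(-.055,.055),(.055,.055),(.055,-.055),(-.055,-.055)]
for nm,f,ps in [('scene',sc,[(352,515),(258,375),(413,325),(517,443)]),('side',sd,[(95,60),(250,88),(205,222),(35,190)])]:
    w=[f(p,.064)[:2] for p in ps]; th,t,R,r=fit(qc,w); print(nm,'blank',th,t,'\n',np.round(r*1000,1))
    b=B[nm];print(' in bed',b[2].T@(t-b[1]))
inb=lambda nm,w:(B[nm][2].T@(w[:2]-B[nm][1])*1000).round(1)
for p in [(172,182),(187,195),(305,165)]: print('stop',inb('scene',sc(p,.068)))
for p in [(467,155),(433,265)]: print('stop side',inb('side',sd(p,.068)))
for p in [(287,70),(457,277)]: print('fence',inb('scene',sc(p,.068)))
E
```

```text
scene bed -2.804901017290215 [0.54704135 0.14980041] 
 [[ -5.9  13. ]
 [ -7.3   2.4]
 [  0.2   2. ]
 [ 13.1 -17.4]]
side bed -2.8419925703865716 [0.54095333 0.15545835] 
 [[ 1.7  1.5]
 [-2.9  0.2]
 [-1.6 -1. ]
 [ 2.9 -0.8]]
scene blank -2.7874600931491975 [0.71230034 0.19761441] 
 [[ 2.5 -1. ]
 [-1.7  1.5]
 [ 2.4 -0.2]
 [-3.2 -0.2]]
 in bed [-0.1717763   0.00946663]
side blank -2.7987318951855205 [0.70998332 0.19830436] 
 [[ 0.8 -1.4]
 [ 1.   0.5]
 [-1.8  0.7]
 [-0.   0.1]]
 in bed [-0.17414597  0.00894978]
stop [59.9 35.4]
stop [43.8 32.1]
stop [ 39.1 -55.4]
stop side [31.  44.6]
stop side [ 29.9 -42.8]
fence [139.2 -96.4]
fence [-96.  -88.9]
```

```bash
cat >> h.py <<'E'
from scipy.spatial.transform import Rotation as Ro
BT=-2.842;BO=np.array([.5415,.155])
BR=np.array([[np.cos(BT),-np.sin(BT)],[np.sin(BT),np.cos(BT)]])
def state(): 
    s=env.observe(); return s,np.array(s['ee_pos']),Ro.from_euler('xyz',s['eef_rot'])
def goal(bx,by,z,mode):
    """tool x down; mode 'x': tool z = -bed x ; mode 'y': tool z = given sign"""
    p=np.r_[BO+BR@np.array([bx,by]),z]
    ex=np.r_[BR[:,0],0];ey=np.r_[BR[:,1],0];d=np.array([0,0,-1.])
    tz={'x':-ex,'y':ey,'-y':-ey}[mode]
    ty=np.cross(tz,d)
    return p,Ro.from_matrix(np.c_[d,ty,tz])
def rel(bx,by,z,mode):
    s,p,R=state();g,G=goal(bx,by,z,mode)
    f=np.array(s['force']);fb=BR.T@f[:2]
    print('t',round(s['time_s'],2),'bed',np.round(np.r_[BR.T@(p[:2]-BO),p[2]]*1000,1),'F bed',np.round(np.r_[fb,f[2]],2),'w',round(s['gripper_width'],2))
    print('shift',np.round(R.inv().apply(g-p)*1000,1),'rot',np.round((R.inv()*G).as_rotvec(),4))
E
python3 - <<'E'
from h import *
s,p,R=state();print(R.as_matrix().round(3))
rel(-.27,.009,.15,'x')
sd=lambda p,z:ray('side',180+(p[0]+.5)/4-.5,205+(p[1]+.5)/4-.5,z)
sc=lambda p,z:ray('scene',270+(p[0]+.5)/4-.5,140+(p[1]+.5)/4-.5,z)
inb=lambda w:((BR.T@(w[:2]-BO))*1000).round(1)
print('fence top inner side',inb(sd((215,275),.068)),inb(sd((610,362),.068)),'outer',inb(sd((203,296),.068)),inb(sd((606,390),.068)))
print('fence sc',inb(sc((285,68),.068)),inb(sc((453,276),.068)))
print('stop sc',[inb(sc(p,.068)) for p in [(172,182),(187,200),(307,175)]],inb(sd((467,155),.068)),inb(sd((433,265),.068)))
for n,q in dict(finial=(108,245),spin=(123,212)).items(): print(n,ray('scene',*q,0).round(3))
E
```

```text
[[-0.001  0.453 -0.892]
 [ 0.001 -0.892 -0.453]
 [-1.    -0.002 -0.   ]]
t 0.15 bed [465.8 554.5 230.6] F bed [-0.41 -0.28 -0.12] w 1.0
shift [  81.4 -412.8 -817.5] rot [-2.9714e+00 -2.4000e-03  0.0000e+00]
fence top inner side [-94.9 -83.3] [145.3 -82.6] outer [-96.9 -99.1] [ 146.1 -101.1]
fence sc [141.7 -84.3] [-94.7 -84. ]
stop sc [array([54.8, 44.2]), array([34.1, 42.3]), array([ 27.5, -43.7])] [31.4 44. ] [ 30.3 -43.4]
finial [ 0.617 -0.445  0.   ]
spin [ 0.496 -0.435 -0.   ]
```

>>> jog_arm(
  increments=[
    {"y": -17, "z": -34, "ax": -0.123},
    {"y": -34, "z": -68, "ax": -0.246},
    {"y": -51, "z": -102, "ax": -0.369},
    {"y": -68, "z": -136, "ax": -0.492},
    {"y": -85, "z": -170, "ax": -0.615},
    {"y": -102, "z": -204, "ax": -0.738},
    {"y": -119, "z": -238, "ax": -0.861},
    {"y": -136, "z": -272, "ax": -0.984},
  ],
  fingers=0.5,
)

```text
$.increments[0]: bad value
```

```bash
python3 -c "
from h import *
rel(-.27,.009,.15,'x')"
```

```text
t 0.15 bed [465.8 554.5 230.6] F bed [-0.41 -0.28 -0.12] w 1.0
shift [  81.4 -412.8 -817.5] rot [-2.9714e+00 -2.4000e-03  0.0000e+00]
```

>>> jog_arm(
  increments=[
    {"x": 0, "y": -17, "z": -34, "ax": -0.123, "ay": 0, "az": 0},
    {"x": 0, "y": -34, "z": -68, "ax": -0.246, "ay": 0, "az": 0},
    {"x": 0, "y": -51, "z": -102, "ax": -0.369, "ay": 0, "az": 0},
    {"x": 0, "y": -68, "z": -136, "ax": -0.492, "ay": 0, "az": 0},
    {"x": 0, "y": -85, "z": -170, "ax": -0.615, "ay": 0, "az": 0},
    {"x": 0, "y": -102, "z": -204, "ax": -0.738, "ay": 0, "az": 0},
    {"x": 0, "y": -119, "z": -238, "ax": -0.861, "ay": 0, "az": 0},
    {"x": 0, "y": -136, "z": -272, "ax": -0.984, "ay": 0, "az": 0},
  ],
  fingers=0.5,
)

```text
time_s: 0.82
ee_pos: [0.4418, -0.2666, 0.2312]
eef_rot: [-2.07, 1.57, 2.531]
force: [1.3, -0.5, 0.2]
gripper_width: 0.499
```

```bash
python3 -c "
from h import *
rel(-.27,.009,.15,'x')"
```

```text
t 0.82 bed [219.7 373.4 231.2] F bed [-1.11  0.91  0.15] w 0.5
shift [  81.2  303.5 -529.5] rot [-1.9815e+00 -4.0000e-04  0.0000e+00]
```

>>> jog_arm(
  increments=[
    {"x": 0, "y": 19, "z": -33, "ax": -0.123, "ay": 0, "az": 0},
    {"x": 0, "y": 38, "z": -66, "ax": -0.246, "ay": 0, "az": 0},
    {"x": 0, "y": 57, "z": -99, "ax": -0.369, "ay": 0, "az": 0},
    {"x": 0, "y": 76, "z": -132, "ax": -0.492, "ay": 0, "az": 0},
    {"x": 0, "y": 95, "z": -165, "ax": -0.615, "ay": 0, "az": 0},
    {"x": 0, "y": 114, "z": -198, "ax": -0.738, "ay": 0, "az": 0},
    {"x": 0, "y": 133, "z": -231, "ax": -0.861, "ay": 0, "az": 0},
    {"x": 0, "y": 152, "z": -264, "ax": -0.984, "ay": 0, "az": 0},
  ],
)

```text
time_s: 1.48
ee_pos: [0.6236, -0.0221, 0.231]
eef_rot: [-2.334, 1.57, -3.031]
force: [-0.3, -0.9, 0.2]
gripper_width: 0.5
```

```bash
python3 -c "
from h import *
rel(-.275,.009,.15,'x')"
```

```text
t 1.48 bed [-26.2 193.4 231. ] F bed [0.54 0.82 0.25] w 0.5
shift [ 80.8 309.1 -19.8] rot [-9.971e-01 -6.000e-04  2.000e-04]
```

>>> jog_arm(
  increments=[
    {"x": 0, "y": 38, "z": -2, "ax": -0.124, "ay": 0, "az": 0},
    {"x": 0, "y": 76, "z": -5, "ax": -0.248, "ay": 0, "az": 0},
    {"x": 0, "y": 114, "z": -7, "ax": -0.372, "ay": 0, "az": 0},
    {"x": 0, "y": 152, "z": -10, "ax": -0.496, "ay": 0, "az": 0},
    {"x": 0, "y": 190, "z": -12, "ax": -0.62, "ay": 0, "az": 0},
    {"x": 0, "y": 228, "z": -15, "ax": -0.744, "ay": 0, "az": 0},
    {"x": 0, "y": 266, "z": -17, "ax": -0.868, "ay": 0, "az": 0},
    {"x": 0, "y": 304, "z": -20, "ax": -0.99, "ay": 0, "az": 0},
  ],
)

```text
time_s: 2.15
ee_pos: [0.8051, 0.2224, 0.2305]
eef_rot: [-3.098, 1.57, -2.805]
force: [0.4, 0.2, 0.2]
gripper_width: 0.495
```

Run:
```python
from h import *
import cv2
rel(-.275,.009,.15,'x')
s,p,R=state();np.savez('pics/w1.npz',p=p,R=R.as_matrix())
a,d=env.snapshot('wrist');cv2.imwrite('pics/w1.png',a[:,:,::-1])
```

```text
t 2.15 bed [-271.7   13.4  230.5] F bed [-0.44 -0.1   0.2 ] w 0.5
shift [80.5  4.5  3.3] rot [-0.0072 -0.0011  0.    ]
```

View pics/w1.png

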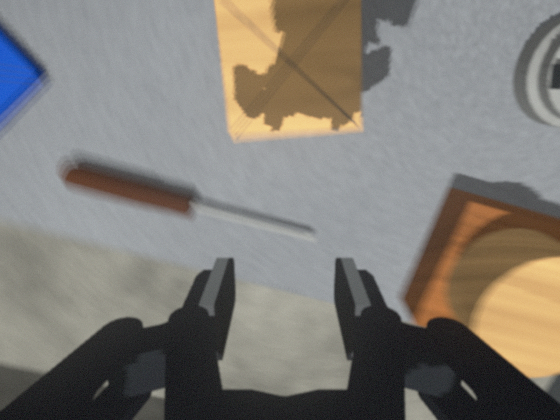

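Run:
```python
from h import *
w=np.load('pics/w1.npz');c=env.calibration('wrist');H=np.array(c['hand_eye'])
def px(u,v,z):
    o=w['p']+w['R']@H[:3,3];d=w['R']@H[:3,:3]@np.array([(u-c['cx'])/c['fx'],(v-c['cy'])/c['fy'],1])
    q=o+d*(z-o[2])/d[2];return np.r_[BR.T@(q[:2]-BO)*1000].round(1)
print(px(232,136,.064),px(363,127,.064),px(288,61,.064)); print('driver tip',px(315,236,.005),px(70,170,.012))
```

```text
[-236.9   56.8] [-230.1  -52. ] [-178.6    9.9]
driver tip [-353.8  -19.3] [-277.3  228.6]
```

The wrist view shows the blank's near edge at (232,136) to (363,127). That is bed x of about -234 mm with its centre at y of about 10, which agrees with the side camera. The screwdriver is clear of the path, so I'm descending behind the stack.

>>> jog_arm(
  increments=[
    {"x": 36, "y": 3, "z": 3, "ax": -0.007, "ay": -0.001, "az": 0},
    {"x": 72, "y": 4, "z": 3, "ax": -0.007, "ay": -0.001, "az": 0},
    {"x": 108, "y": 4, "z": 3, "ax": -0.007, "ay": -0.001, "az": 0},
    {"x": 144, "y": 4, "z": 3, "ax": -0.007, "ay": -0.001, "az": 0},
    {"x": 165, "y": 4, "z": 3, "ax": -0.007, "ay": -0.001, "az": 0},
    {"x": 172, "y": 4, "z": 3, "ax": -0.007, "ay": -0.001, "az": 0},
    {"x": 172, "y": 4, "z": 3, "ax": -0.007, "ay": -0.001, "az": 0},
    {"x": 172, "y": 4, "z": 3, "ax": -0.007, "ay": -0.001, "az": 0},
  ],
)

```text
time_s: 2.87
ee_pos: [0.8068, 0.2255, 0.0598]
eef_rot: [-0.01, 1.569, 0.283]
force: [-0.5, 0.8, -0.1]
gripper_width: 0.498
```

Run:
```python
from h import *
import cv2
rel(-.275,.009,.049,'x')
a,d=env.snapshot('wrist');cv2.imwrite('pics/w2.png',a[:,:,::-1])
a,d=env.snapshot('side');cv2.imwrite('pics/s2.png',cv2.resize(a[190:290,130:270,::-1],None,fx=5,fy=5))
rel(-.275,.009,.049,'x')
```

```text
t 2.87 bed [-274.3   10.9   59.8] F bed [ 0.23 -0.93 -0.12] w 0.5
shift [10.8  1.9  0.7] rot [-0.0067  0.0017  0.    ]
t 2.97 bed [-275.7   11.    62.4] F bed [ 0.01 -0.1   0.55] w 0.5
shift [13.4  2.  -0.8] rot [-0.0066  0.006   0.0003]
```

View pics/w2.png

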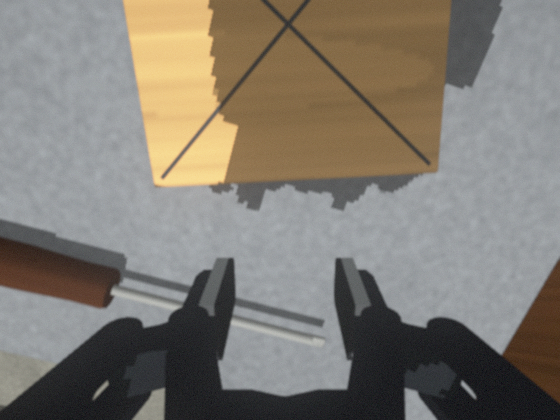

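View pics/s2.png

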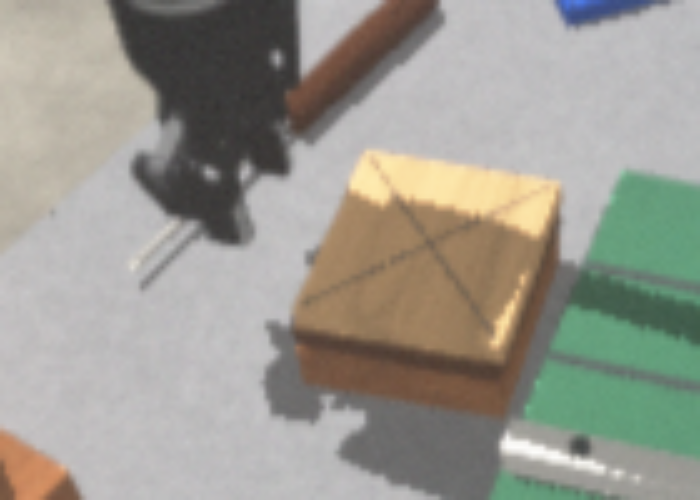

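The blank's near edge sits ahead of the fingers in the wrist view, at (155,185) to (437,170). The gripper is behind the stack and clear of everything. Now the last of the descent.

>>> jog_arm(
  increments=[
    {"x": 6, "y": 1, "z": 0, "ax": -0.006, "ay": 0.004, "az": 0},
    {"x": 12, "y": 1, "z": 0, "ax": -0.006, "ay": 0.004, "az": 0},
    {"x": 12, "y": 1, "z": 0, "ax": -0.006, "ay": 0.004, "az": 0},
    {"x": 12, "y": 1, "z": 0, "ax": -0.006, "ay": 0.004, "az": 0},
  ],
)

```text
time_s: 3.3
ee_pos: [0.8055, 0.2264, 0.047]
eef_rot: [3.117, 1.567, -2.867]
force: [0.0, -0.0, 0.3]
gripper_width: 0.499
```

Run:
```python
from h import *
rel(-.275,.009,.050,'x')
```

```text
t 3.3 bed [-273.4    9.7   47. ] F bed [-0.04  0.01  0.33] w 0.5
shift [-3.   0.7  1.6] rot [-0.0004 -0.0038 -0.0001]
```

>>> jog_arm(
  increments=[
    {"x": 0, "y": 0, "z": 0, "ax": 0, "ay": 0, "az": 0},
    {"x": 0, "y": 0, "z": 0, "ax": 0, "ay": 0, "az": 0},
    {"x": 0, "y": 0, "z": 0, "ax": 0, "ay": 0, "az": 0},
    {"x": 0, "y": 0, "z": 0, "ax": 0, "ay": 0, "az": 0},
  ],
)

```text
time_s: 3.63
ee_pos: [0.8061, 0.2265, 0.0475]
eef_rot: [-3.138, 1.568, -2.838]
force: [0.1, -0.2, 0.5]
gripper_width: 0.502
```

Run:
```python
from h import *
import cv2
rel(-.275,.009,.050,'x')
a,d=env.snapshot('side');cv2.imwrite('pics/s3.png',cv2.resize(a[190:290,130:270,::-1],None,fx=5,fy=5))
rel(-.275,.009,.050,'x')
```

```text
t 3.63 bed [-273.9    9.8   47.5] F bed [0.01 0.25 0.54] w 0.5
shift [-2.5  0.8  1.1] rot [-0.0004 -0.0027  0.    ]
t 3.68 bed [-273.9    9.8   47.4] F bed [-0.11  0.08  0.22] w 0.5
shift [-2.6  0.8  1.1] rot [-0.0004 -0.0028 -0.    ]
```

View pics/s3.png

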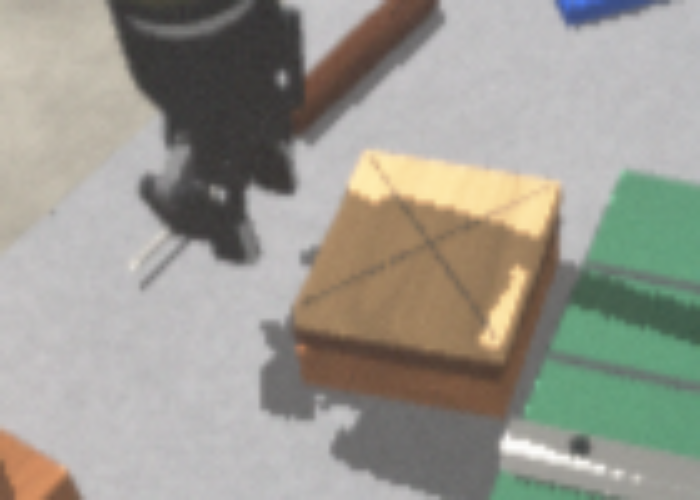

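>>> jog_arm(
  increments=[
    {"x": -3.5, "y": 0, "z": -4, "ax": 0, "ay": -0.002, "az": 0},
    {"x": -3.5, "y": 0, "z": -9, "ax": 0, "ay": -0.002, "az": 0},
    {"x": -3.5, "y": 0, "z": -14, "ax": 0, "ay": -0.002, "az": 0},
    {"x": -3.5, "y": 0, "z": -19, "ax": 0, "ay": -0.002, "az": 0},
    {"x": -3.5, "y": 0, "z": -24, "ax": 0, "ay": -0.002, "az": 0},
    {"x": -3.5, "y": 0, "z": -29, "ax": 0, "ay": -0.002, "az": 0},
    {"x": -3.5, "y": 0, "z": -34, "ax": 0, "ay": -0.002, "az": 0},
    {"x": -3.5, "y": 0, "z": -39, "ax": 0, "ay": -0.002, "az": 0},
  ],
)

```text
time_s: 4.35
ee_pos: [0.7684, 0.2148, 0.051]
eef_rot: [-2.837, 1.57, -2.538]
force: [0.9, -1.0, -0.7]
gripper_width: 0.5
```

Run:
```python
from h import *
import cv2
rel(-.275,.009,.051,'x')
a,d=env.snapshot('side');cv2.imwrite('pics/s4.png',cv2.resize(a[190:290,130:270,::-1],None,fx=5,fy=5))
rel(-.275,.009,.051,'x')
```

```text
t 4.35 bed [-234.5    9.8   51. ] F bed [-0.53  1.18 -0.72] w 0.5
shift [-0.1  0.8 40.5] rot [-0.0003 -0.0005  0.0002]
t 4.4 bed [-233.4    9.8   51. ] F bed [ 1.26 -0.11  0.85] w 0.5
shift [-0.1  0.8 41.6] rot [-0.0004 -0.002   0.0001]
```

View pics/s4.png

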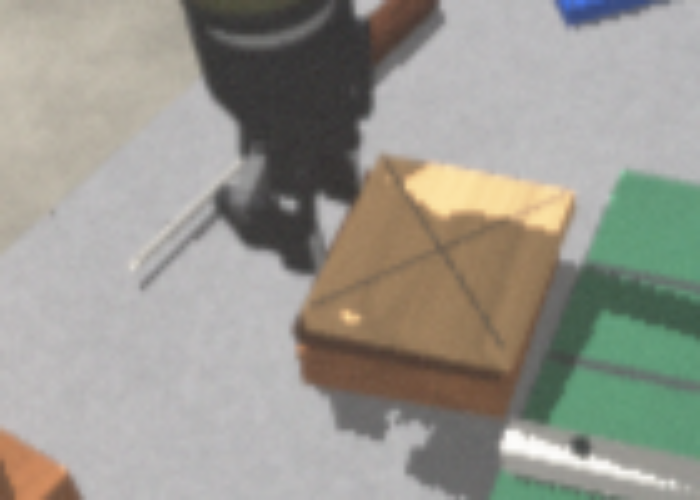

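The fingers have met the blank. It has moved a little towards the bed, and the dark blank_2 corner at (298,328) has stayed put. I'll continue the push.

>>> jog_arm(
  increments=[
    {"x": 0, "y": 0, "z": -7, "ax": 0, "ay": 0, "az": 0},
    {"x": 0, "y": 0, "z": -15, "ax": 0, "ay": 0, "az": 0},
    {"x": 0, "y": 0, "z": -23, "ax": 0, "ay": 0, "az": 0},
    {"x": 0, "y": 0, "z": -31, "ax": 0, "ay": 0, "az": 0},
    {"x": 0, "y": 0, "z": -39, "ax": 0, "ay": 0, "az": 0},
    {"x": 0, "y": 0, "z": -47, "ax": 0, "ay": 0, "az": 0},
    {"x": 0, "y": 0, "z": -54, "ax": 0, "ay": 0, "az": 0},
    {"x": 0, "y": 0, "z": -60, "ax": 0, "ay": 0, "az": 0},
  ],
)

```text
time_s: 5.07
ee_pos: [0.7107, 0.1971, 0.0513]
eef_rot: [-3.052, 1.57, -2.753]
force: [2.5, 0.9, 1.5]
gripper_width: 0.503
```

Run:
```python
from h import *
import cv2
rel(-.11,.009,.051,'x')
a,d=env.snapshot('side');cv2.imwrite('pics/s5.png',cv2.resize(a[190:310,150:330,::-1],None,fx=4,fy=4))
rel(-.11,.009,.051,'x')
```

```text
t 5.07 bed [-174.1    9.7   51.3] F bed [-2.7  -0.13  1.47] w 0.5
shift [  0.3   0.7 -64.1] rot [-0.0004 -0.0005  0.    ]
t 5.12 bed [-172.6    9.7   51.2] F bed [0.32 0.16 0.43] w 0.5
shift [  0.4   0.6 -62.6] rot [-0.0004 -0.0028 -0.0001]
```

View pics/s5.png

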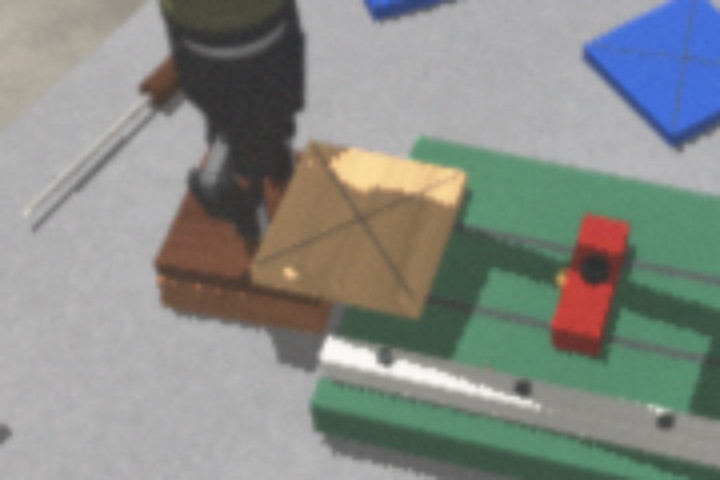

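The blank is half over the bed, nearly square, and blank_2 is still in place. Continuing.

>>> jog_arm(
  increments=[
    {"x": 0, "y": 0, "z": -7, "ax": 0, "ay": 0, "az": 0},
    {"x": 0, "y": 0, "z": -15, "ax": 0, "ay": 0, "az": 0},
    {"x": 0, "y": 0, "z": -23, "ax": 0, "ay": 0, "az": 0},
    {"x": 0, "y": 0, "z": -31, "ax": 0, "ay": 0, "az": 0},
    {"x": 0, "y": 0, "z": -39, "ax": 0, "ay": 0, "az": 0},
    {"x": 0, "y": 0, "z": -47, "ax": 0, "ay": 0, "az": 0},
    {"x": 0, "y": 0, "z": -53, "ax": 0, "ay": 0, "az": 0},
    {"x": 0, "y": 0, "z": -57, "ax": 0, "ay": 0, "az": 0},
  ],
)

```text
time_s: 5.78
ee_pos: [0.6558, 0.1802, 0.0511]
eef_rot: [3.092, 1.569, -2.892]
force: [2.0, -0.5, -0.6]
gripper_width: 0.497
```

Run:
```python
from h import *
import cv2
rel(-.09,.009,.051,'x')
a,d=env.snapshot('side');cv2.imwrite('pics/s6.png',cv2.resize(a[190:310,150:330,::-1],None,fx=4,fy=4))
a,d=env.snapshot('wrist');cv2.imwrite('pics/w6.png',a[:,:,::-1])
rel(-.09,.009,.051,'x')
```

```text
t 5.78 bed [-116.6    9.6   51.1] F bed [-1.8   1.04 -0.62] w 0.5
shift [  0.1   0.6 -26.6] rot [-0.0004 -0.0017 -0.0001]
t 5.88 bed [-116.7    9.7   51.1] F bed [-0.52  0.27  0.4 ] w 0.5
shift [  0.2   0.6 -26.7] rot [-0.0004 -0.002  -0.0001]
```

View pics/s6.png

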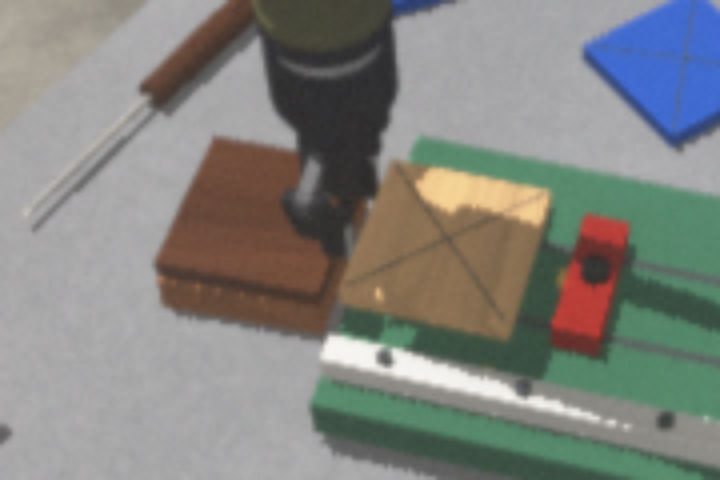

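View pics/w6.png

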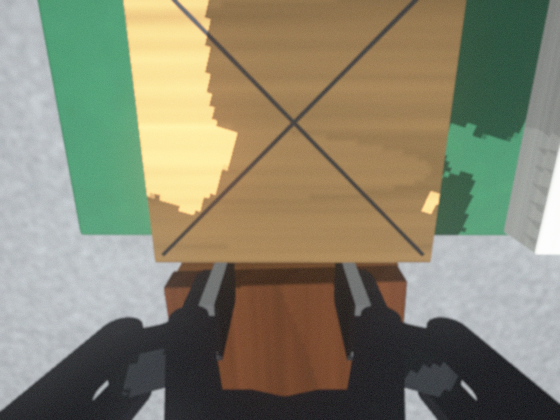

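The blank is square behind both fingers. Its front edge is about 20 mm short of the pin at (562,278) in the side crop. Next I'll move up to the stop and then feel for it.

>>> jog_arm(
  increments=[
    {"x": 0, "y": 0, "z": -6, "ax": 0, "ay": 0, "az": 0},
    {"x": 0, "y": 0, "z": -12, "ax": 0, "ay": 0, "az": 0},
    {"x": 0, "y": 0, "z": -17, "ax": 0, "ay": 0, "az": 0},
    {"x": 0, "y": 0, "z": -20, "ax": 0, "ay": 0, "az": 0},
    {"x": 0, "y": 0, "z": -22, "ax": 0, "ay": 0, "az": 0},
    {"x": 0, "y": 0, "z": -22, "ax": 0, "ay": 0, "az": 0},
  ],
)

```text
time_s: 6.38
ee_pos: [0.6354, 0.1739, 0.0512]
eef_rot: [3.133, 1.569, -2.851]
force: [0.4, 0.4, 0.3]
gripper_width: 0.498
```

Run:
```python
from h import *
rel(-.09,.009,.051,'x')
```

```text
t 6.38 bed [-95.3   9.7  51.2] F bed [-0.47 -0.24  0.33] w 0.5
shift [ 0.2  0.7 -5.3] rot [-0.0004 -0.0013 -0.    ]
```

>>> jog_arm(
  increments=[
    {"x": 0, "y": 0, "z": -1, "ax": 0, "ay": 0, "az": 0},
    {"x": 0, "y": 0, "z": -2, "ax": 0, "ay": 0, "az": 0},
    {"x": 0, "y": 0, "z": -2, "ax": 0, "ay": 0, "az": 0},
  ],
)

```text
time_s: 6.63
ee_pos: [0.6342, 0.1735, 0.0512]
eef_rot: [-3.114, 1.57, -2.815]
force: [1.9, 0.0, 0.6]
gripper_width: 0.495
```

Run:
```python
from h import *
rel(-.09,.009,.051,'x')
```

```text
t 6.63 bed [-94.1   9.7  51.2] F bed [-1.79  0.55  0.62] w 0.5
shift [ 0.2  0.7 -4.1] rot [-0.0004 -0.0005  0.    ]
```

>>> jog_arm(
  increments=[
    {"x": 0, "y": 0, "z": -1, "ax": 0, "ay": 0, "az": 0},
    {"x": 0, "y": 0, "z": -2, "ax": 0, "ay": 0, "az": 0},
    {"x": 0, "y": 0, "z": -2, "ax": 0, "ay": 0, "az": 0},
  ],
)

```text
time_s: 6.88
ee_pos: [0.6322, 0.1729, 0.0511]
eef_rot: [3.133, 1.57, -2.851]
force: [2.4, 0.9, 1.5]
gripper_width: 0.501
```

>>> jog_arm(
  increments=[
    {"x": 0, "y": 0, "z": -1, "ax": 0, "ay": 0, "az": 0},
    {"x": 0, "y": 0, "z": -1, "ax": 0, "ay": 0, "az": 0},
    {"x": 0, "y": 0, "z": -1, "ax": 0, "ay": 0, "az": 0},
  ],
)

```text
time_s: 7.13
ee_pos: [0.6314, 0.1726, 0.0512]
eef_rot: [-3.013, 1.57, -2.714]
force: [3.0, 0.0, 0.8]
gripper_width: 0.498
```

Run:
```python
from h import *
rel(-.09,.009,.051,'x')
```

```text
t 7.13 bed [-91.1   9.7  51.2] F bed [-2.9   0.9   0.82] w 0.5
shift [ 0.2  0.7 -1.1] rot [-0.0005 -0.0003  0.    ]
```

>>> jog_arm(
  increments=[
    {"x": 0, "y": 0, "z": -1, "ax": 0, "ay": 0, "az": 0},
    {"x": 0, "y": 0, "z": -1, "ax": 0, "ay": 0, "az": 0},
    {"x": 0, "y": 0, "z": -1, "ax": 0, "ay": 0, "az": 0},
  ],
)

```text
time_s: 7.38
ee_pos: [0.6315, 0.1725, 0.0513]
eef_rot: [-0.077, 1.569, 0.222]
force: [4.6, 1.5, -0.3]
gripper_width: 0.499
```

>>> jog_arm(
  increments=[
    {"x": 0, "y": 0, "z": -1, "ax": 0, "ay": 0, "az": 0},
    {"x": 0, "y": 0, "z": -1, "ax": 0, "ay": 0, "az": 0},
    {"x": 0, "y": 0, "z": -1, "ax": 0, "ay": 0, "az": 0},
  ],
)

```text
time_s: 7.63
ee_pos: [0.6314, 0.1726, 0.0515]
eef_rot: [-0.033, 1.567, 0.266]
force: [5.8, 2.0, -1.3]
gripper_width: 0.499
```

Run:
```python
from h import *
rel(-.09,.009,.051,'x')
```

```text
t 7.63 bed [-91.1   9.8  51.5] F bed [-6.14 -0.19 -1.29] w 0.5
shift [ 0.5  0.8 -1.1] rot [-0.0006  0.0035  0.0001]
```

The tool has stalled at -91.1 and the force is rising about 2 N per mm, so the blank is on the stop.

>>> jog_arm(
  increments=[
    {"x": 0, "y": 0, "z": -1, "ax": 0, "ay": 0, "az": 0},
    {"x": 0, "y": 0, "z": -2, "ax": 0, "ay": 0, "az": 0},
    {"x": 0, "y": 0, "z": -2, "ax": 0, "ay": 0, "az": 0},
    {"x": 0, "y": 0, "z": -2, "ax": 0, "ay": 0, "az": 0},
  ],
)

```text
time_s: 7.97
ee_pos: [0.6314, 0.1725, 0.0522]
eef_rot: [-0.035, 1.563, 0.264]
force: [8.7, 3.5, -0.4]
gripper_width: 0.499
```

Run:
```python
from h import *
rel(-.09,.009,.051,'x')
```

```text
t 7.97 bed [-91.1   9.8  52.2] F bed [-9.32 -0.76 -0.35] w 0.5
shift [ 1.1  0.8 -1.1] rot [-0.0006  0.0074  0.0003]
```

>>> jog_arm(
  increments=[
    {"x": 0, "y": 0, "z": -1, "ax": 0, "ay": 0, "az": 0},
    {"x": 0, "y": 0, "z": -1, "ax": 0, "ay": 0, "az": 0},
    {"x": 0, "y": 0, "z": -1, "ax": 0, "ay": 0, "az": 0},
    {"x": 0, "y": 0, "z": -1, "ax": 0, "ay": 0, "az": 0},
    {"x": 0, "y": 0, "z": -1, "ax": 0, "ay": 0, "az": 0},
  ],
)

```text
time_s: 8.38
ee_pos: [0.6314, 0.1725, 0.0524]
eef_rot: [-0.03, 1.562, 0.269]
force: [8.8, 3.1, -1.5]
gripper_width: 0.498
```

Run:
```python
from h import *
rel(-.09,.009,.051,'x')
```

```text
t 8.38 bed [-91.1   9.8  52.4] F bed [-9.29 -0.37 -1.47] w 0.5
shift [ 1.4  0.8 -1.1] rot [-0.0007  0.0093  0.0003]
```

>>> jog_arm(
  increments=[
    {"x": 0, "y": 0, "z": -1, "ax": 0, "ay": 0, "az": 0},
    {"x": 0, "y": 0, "z": -1, "ax": 0, "ay": 0, "az": 0},
    {"x": 0, "y": 0, "z": -1, "ax": 0, "ay": 0, "az": 0},
    {"x": 0, "y": 0, "z": -1, "ax": 0, "ay": 0, "az": 0},
  ],
)

```text
time_s: 8.72
ee_pos: [0.6315, 0.1725, 0.0528]
eef_rot: [-0.032, 1.559, 0.267]
force: [10.4, 3.2, -1.2]
gripper_width: 0.498
```

Run:
```python
from h import *
import cv2
rel(-.09,.009,.051,'x')
a,d=env.snapshot('side');cv2.imwrite('pics/s7.png',cv2.resize(a[205:325,180:360,::-1],None,fx=4,fy=4))
rel(-.115,.009,.051,'x')
```

```text
t 8.72 bed [-91.1   9.9  52.8] F bed [-10.91   0.03  -1.21] w 0.5
shift [ 1.8  0.9 -1.1] rot [-0.0008  0.0114  0.0004]
t 8.77 bed [-91.1   9.9  52.8] F bed [-12.34  -0.95  -0.85] w 0.5
shift [ 2.   0.9 23.9] rot [-0.0008  0.0114  0.0004]
```

View pics/s7.png

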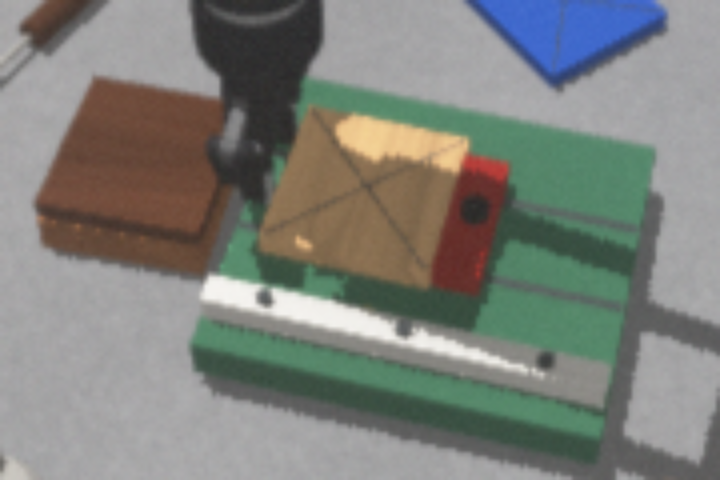

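The side view shows the blank flush with the stop, with no gap along the edge at (465,140) to (432,290). The press read 11–12 N. Now I'll back off and lift.

>>> jog_arm(
  increments=[
    {"x": 0, "y": 0, "z": 6, "ax": 0, "ay": 0, "az": 0},
    {"x": 0, "y": 0, "z": 15, "ax": 0, "ay": 0, "az": 0},
    {"x": 0, "y": 0, "z": 27, "ax": 0, "ay": 0, "az": 0},
    {"x": -10, "y": 0, "z": 32, "ax": 0, "ay": 0, "az": 0},
    {"x": -40, "y": 0, "z": 32, "ax": 0, "ay": 0, "az": 0},
    {"x": -75, "y": 0, "z": 32, "ax": 0, "ay": 0, "az": 0},
    {"x": -100, "y": 0, "z": 32, "ax": 0, "ay": 0, "az": 0},
    {"x": -110, "y": 0, "z": 32, "ax": 0, "ay": 0, "az": 0},
  ],
)

```text
time_s: 9.43
ee_pos: [0.6571, 0.1805, 0.1646]
eef_rot: [-0.202, 1.569, 0.098]
force: [0.3, 0.5, -0.1]
gripper_width: 0.5
```

Run:
```python
from h import *
import cv2
rel(-.030,.110,.150,'y')
a,d=env.snapshot('side');cv2.imwrite('pics/s8.png',cv2.resize(a[205:325,180:360,::-1],None,fx=4,fy=4))
a,d=env.snapshot('wrist');cv2.imwrite('pics/w8.png',a[:,:,::-1])
```

```text
t 9.43 bed [-118.     9.8  164.6] F bed [-0.41 -0.4  -0.13] w 0.5
shift [  14.4 -100.2  -88. ] rot [ 1.5705e+00  2.0000e-03 -1.3000e-03]
```

View pics/s8.png

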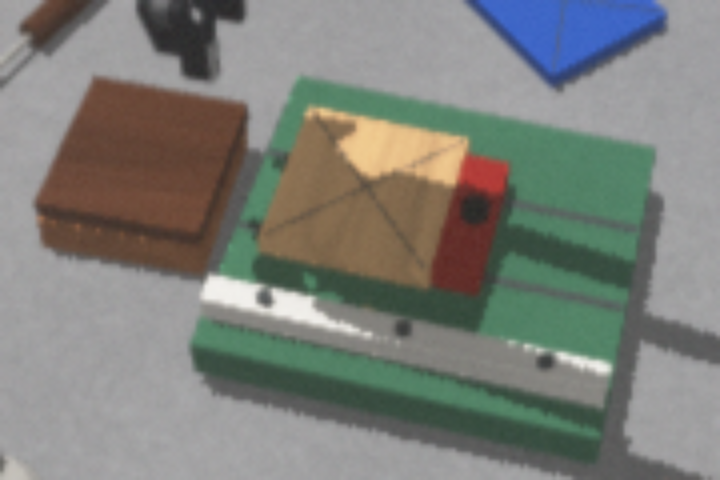

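View pics/w8.png

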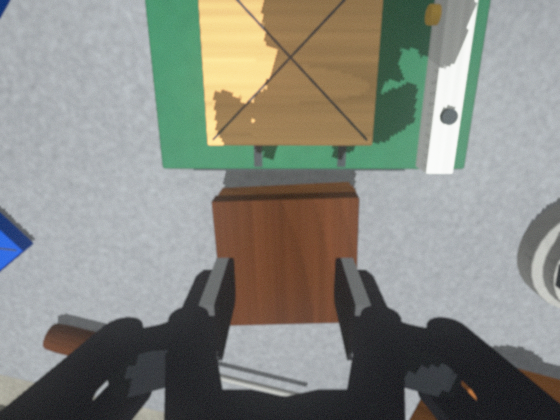

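The blank stayed against the stop after release. The stack looks unmoved, with blank_2's corners at (95,78), (245,103), (200,240) and (38,205). Next I'll turn the tool for the fence push.

>>> jog_arm(
  increments=[
    {"x": 0, "y": -12, "z": 0, "ax": 0.12, "ay": 0, "az": 0},
    {"x": 0, "y": -25, "z": 0, "ax": 0.24, "ay": 0, "az": 0},
    {"x": 0, "y": -40, "z": 0, "ax": 0.36, "ay": 0, "az": 0},
    {"x": 0, "y": -55, "z": -10, "ax": 0.48, "ay": 0, "az": 0},
    {"x": 0, "y": -70, "z": -20, "ax": 0.6, "ay": 0, "az": 0},
    {"x": 0, "y": -85, "z": -30, "ax": 0.72, "ay": 0, "az": 0},
    {"x": 0, "y": -95, "z": -40, "ax": 0.84, "ay": 0, "az": 0},
    {"x": 0, "y": -100, "z": -50, "ax": 0.96, "ay": 0, "az": 0},
  ],
)

```text
time_s: 10.2
ee_pos: [0.6354, 0.0682, 0.1578]
eef_rot: [-2.309, 1.563, -2.977]
force: [-0.3, 0.3, -0.6]
gripper_width: 0.499
```

Run:
```python
from h import *
rel(-.030,.110,.150,'y')
sd=lambda p,z:ray('side',180+(p[0]+.5)/4-.5,205+(p[1]+.5)/4-.5,z)
for p in [(308,108),(468,137),(435,288),(258,250)]: print((BR.T@(sd(p,.062)[:2]-BO)*1000).round(1))
```

```text
t 10.2 bed [-64.  110.7 157.8] F bed [ 0.24 -0.41 -0.63] w 0.5
shift [  8.  -27.6 -19.8] rot [ 0.6034 -0.0032  0.0068]
[-80.4  60.3]
[27.9 63.3]
[ 34.6 -55.2]
[-77.2 -55.8]
```

>>> jog_arm(
  increments=[
    {"x": 0, "y": -6, "z": -4, "ax": 0.12, "ay": 0, "az": 0},
    {"x": 0, "y": -12, "z": -8, "ax": 0.24, "ay": 0, "az": 0},
    {"x": 0, "y": -18, "z": -12, "ax": 0.36, "ay": 0, "az": 0},
    {"x": 0, "y": -24, "z": -16, "ax": 0.48, "ay": 0, "az": 0},
    {"x": 10, "y": -28, "z": -20, "ax": 0.603, "ay": 0, "az": 0},
    {"x": 40, "y": -28, "z": -20, "ax": 0.603, "ay": 0, "az": 0},
    {"x": 65, "y": -28, "z": -20, "ax": 0.603, "ay": 0, "az": 0},
    {"x": 80, "y": -28, "z": -20, "ax": 0.603, "ay": 0, "az": 0},
  ],
)

```text
time_s: 10.87
ee_pos: [0.6003, 0.0599, 0.0762]
eef_rot: [-1.813, 1.561, -3.077]
force: [0.1, -0.1, 0.5]
gripper_width: 0.504
```

>>> jog_arm(
  increments=[
    {"x": 0, "y": 0, "z": 0, "ax": 0, "ay": 0, "az": 0},
    {"x": 0, "y": 0, "z": 0, "ax": 0, "ay": 0, "az": 0},
  ],
)

```text
time_s: 11.03
ee_pos: [0.6019, 0.06, 0.0782]
eef_rot: [-1.813, 1.563, -3.077]
force: [0.1, 0.1, 1.2]
gripper_width: 0.5
```

Run:
```python
from h import *
import cv2
rel(-.030,.110,.050,'y')
a,d=env.snapshot('wrist');cv2.imwrite('pics/w9.png',a[:,:,::-1])
```

```text
t 11.03 bed [-29.7 108.6  78.2] F bed [-0.08 -0.08  1.23] w 0.5
shift [28.2  0.5  1.4] rot [ 0.0074 -0.0019  0.0079]
```

View pics/w9.png

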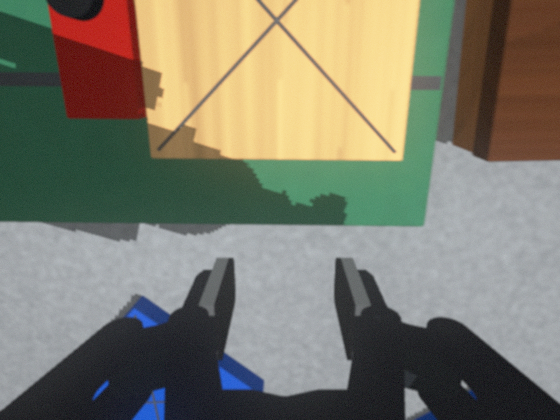

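The tool is square to the blank's +y edge, which runs (150,158) to (403,160) and lies flat. The red stop is to the left and clear of the fingers. Descending.

>>> jog_arm(
  increments=[
    {"x": 10, "y": 0, "z": 1, "ax": 0.007, "ay": -0.002, "az": 0.008},
    {"x": 20, "y": 0, "z": 1, "ax": 0.007, "ay": -0.002, "az": 0.008},
    {"x": 27, "y": 0, "z": 1, "ax": 0.007, "ay": -0.002, "az": 0.008},
    {"x": 27, "y": 0, "z": 1, "ax": 0.007, "ay": -0.002, "az": 0.008},
    {"x": 27, "y": 0, "z": 1, "ax": 0.007, "ay": -0.002, "az": 0.008},
    {"x": 27, "y": 0, "z": 1, "ax": 0.007, "ay": -0.002, "az": 0.008},
  ],
)

```text
time_s: 11.58
ee_pos: [0.6053, 0.0592, 0.0545]
eef_rot: [1.298, 1.563, 0.027]
force: [0.7, 0.1, -0.7]
gripper_width: 0.501
```

Run:
```python
from h import *
rel(-.030,.075,.051,'y')
```

```text
t 11.58 bed [-32.7 110.4  54.5] F bed [-0.73  0.14 -0.65] w 0.5
shift [  3.4  -2.7 -35.4] rot [ 0.0004  0.0021 -0.0075]
```

>>> jog_arm(
  increments=[
    {"x": 1, "y": -1, "z": -5, "ax": 0, "ay": 0, "az": -0.003},
    {"x": 2, "y": -2, "z": -12, "ax": 0, "ay": 0, "az": -0.003},
    {"x": 2, "y": -2, "z": -19, "ax": 0, "ay": 0, "az": -0.003},
    {"x": 2, "y": -2, "z": -25, "ax": 0, "ay": 0, "az": -0.003},
    {"x": 2, "y": -2, "z": -28, "ax": 0, "ay": 0, "az": -0.003},
    {"x": 2, "y": -2, "z": -28, "ax": 0, "ay": 0, "az": -0.003},
    {"x": 2, "y": -2, "z": -28, "ax": 0, "ay": 0, "az": -0.003},
  ],
)

```text
time_s: 12.17
ee_pos: [0.5948, 0.0857, 0.0522]
eef_rot: [1.088, 1.566, -0.182]
force: [-0.0, -0.3, 0.7]
gripper_width: 0.498
```

Run:
```python
from h import *
rel(-.030,.035,.051,'y')
```

```text
t 12.17 bed [-30.5  81.9  52.2] F bed [0.13 0.32 0.7 ] w 0.5
shift [  1.1  -0.4 -47. ] rot [ 0.0013  0.0022 -0.0042]
```

>>> jog_arm(
  increments=[
    {"x": 0, "y": 0, "z": -4, "ax": 0, "ay": 0, "az": 0},
    {"x": 0, "y": 0, "z": -8, "ax": 0, "ay": 0, "az": 0},
    {"x": 0, "y": 0, "z": -12, "ax": 0, "ay": 0, "az": 0},
    {"x": 0, "y": -1, "z": -16, "ax": 0, "ay": 0, "az": 0},
    {"x": 0, "y": -1, "z": -20, "ax": 0, "ay": 0, "az": 0},
    {"x": 0, "y": -1, "z": -24, "ax": 0, "ay": 0, "az": 0},
    {"x": 0, "y": -1, "z": -27, "ax": 0, "ay": 0, "az": 0},
    {"x": 0, "y": -1, "z": -29, "ax": 0, "ay": 0, "az": 0},
  ],
)

```text
time_s: 12.83
ee_pos: [0.5857, 0.1131, 0.0522]
eef_rot: [1.135, 1.565, -0.135]
force: [2.0, -0.9, -0.4]
gripper_width: 0.499
```

Run:
```python
from h import *
import cv2
rel(-.030,.035,.051,'y')
a,d=env.snapshot('side');cv2.imwrite('pics/s10.png',cv2.resize(a[205:325,180:360,::-1],None,fx=4,fy=4))
a,d=env.snapshot('wrist');cv2.imwrite('pics/w10.png',a[:,:,::-1])
rel(-.030,.035,.051,'y')
```

```text
t 12.83 bed [-29.8  53.1  52.2] F bed [-1.64  1.45 -0.42] w 0.5
shift [  1.1   0.2 -18.1] rot [ 0.0007  0.0023 -0.0049]
t 12.93 bed [-29.3  52.8  52.1] F bed [ 0.74 -0.08  0.58] w 0.5
shift [  1.    0.7 -17.8] rot [ 0.0008  0.0016 -0.0038]
```

View pics/s10.png

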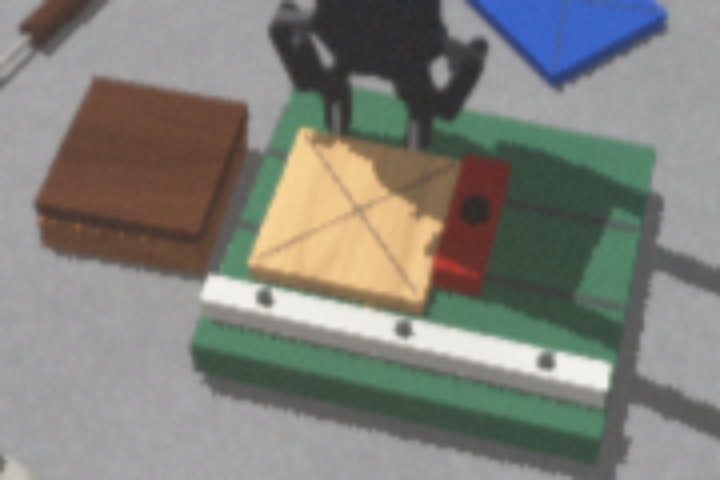

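View pics/w10.png

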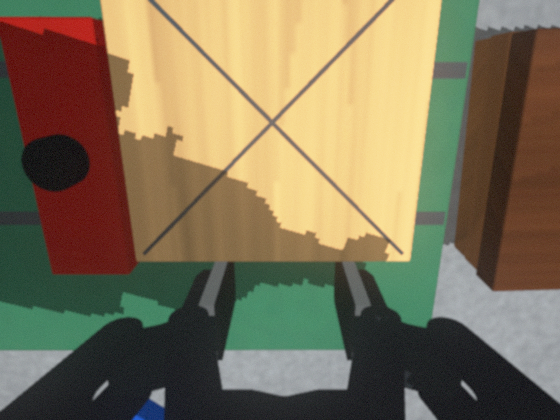

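The blank slides along the stop with no visible gap at (110,20) to (137,262), and about 14 mm remains to the fence. I'll continue slowly.

>>> jog_arm(
  increments=[
    {"x": 0, "y": 0, "z": -2, "ax": 0, "ay": 0, "az": 0},
    {"x": 0, "y": 0, "z": -4, "ax": 0, "ay": 0, "az": 0},
    {"x": 0, "y": 0, "z": -6, "ax": 0, "ay": 0, "az": 0},
    {"x": 0, "y": 0, "z": -8, "ax": 0, "ay": 0, "az": 0},
    {"x": 0, "y": 0, "z": -9, "ax": 0, "ay": 0, "az": 0},
    {"x": 0, "y": 0, "z": -9, "ax": 0, "ay": 0, "az": 0},
  ],
)

```text
time_s: 13.43
ee_pos: [0.5824, 0.1216, 0.052]
eef_rot: [1.143, 1.567, -0.128]
force: [1.6, -0.2, 1.4]
gripper_width: 0.499
```

```bash
python3 -c "
from h import *
rel(-.030,.035,.051,'y')"
```

```text
t 13.43 bed [-29.2  44.   52. ] F bed [-1.48  0.62  1.45] w 0.5
shift [ 1.   0.8 -9. ] rot [ 0.0006  0.0017 -0.0038]
```

>>> jog_arm(
  increments=[
    {"x": 0, "y": 0, "z": -1, "ax": 0, "ay": 0, "az": 0},
    {"x": 0, "y": 0, "z": -2, "ax": 0, "ay": 0, "az": 0},
    {"x": 0, "y": 0, "z": -3, "ax": 0, "ay": 0, "az": 0},
    {"x": 0, "y": 0, "z": -3, "ax": 0, "ay": 0, "az": 0},
  ],
)

```text
time_s: 13.77
ee_pos: [0.5816, 0.1243, 0.052]
eef_rot: [1.118, 1.566, -0.153]
force: [0.6, -1.9, 0.6]
gripper_width: 0.497
```

```bash
python3 -c "
from h import *
rel(-.030,.035,.051,'y')"
```

```text
t 13.77 bed [-29.3  41.2  52. ] F bed [-0.05  2.01  0.63] w 0.5
shift [ 1.   0.7 -6.2] rot [ 0.0005  0.0019 -0.0039]
```

>>> jog_arm(
  increments=[
    {"x": 0, "y": 0, "z": -1, "ax": 0, "ay": 0, "az": 0},
    {"x": 0, "y": 0, "z": -2, "ax": 0, "ay": 0, "az": 0},
    {"x": 0, "y": 0, "z": -2, "ax": 0, "ay": 0, "az": 0},
  ],
)

```text
time_s: 14.02
ee_pos: [0.581, 0.1262, 0.052]
eef_rot: [1.114, 1.566, -0.157]
force: [0.8, -2.1, 1.5]
gripper_width: 0.5
```

```bash
python3 -c "
from h import *
rel(-.030,.035,.051,'y')"
```

```text
t 14.02 bed [-29.3  39.2  52. ] F bed [-0.16  2.21  1.46] w 0.5
shift [ 1.   0.7 -4.2] rot [ 0.0005  0.0019 -0.0039]
```

>>> jog_arm(
  increments=[
    {"x": 0, "y": 0, "z": -1, "ax": 0, "ay": 0, "az": 0},
    {"x": 0, "y": 0, "z": -2, "ax": 0, "ay": 0, "az": 0},
    {"x": 0, "y": 0, "z": -2, "ax": 0, "ay": 0, "az": 0},
  ],
)

```text
time_s: 14.27
ee_pos: [0.5805, 0.1281, 0.052]
eef_rot: [1.124, 1.566, -0.147]
force: [0.5, -2.1, 1.1]
gripper_width: 0.499
```

```bash
python3 -c "
from h import *
rel(-.030,.035,.051,'y')"
```

```text
t 14.27 bed [-29.3  37.2  52. ] F bed [0.17 2.13 1.09] w 0.5
shift [ 1.   0.7 -2.2] rot [ 0.0005  0.0019 -0.0039]
```

>>> jog_arm(
  increments=[
    {"x": 0, "y": 0, "z": -1, "ax": 0, "ay": 0, "az": 0},
    {"x": 0, "y": 0, "z": -2, "ax": 0, "ay": 0, "az": 0},
    {"x": 0, "y": 0, "z": -2, "ax": 0, "ay": 0, "az": 0},
  ],
)

```text
time_s: 14.52
ee_pos: [0.5802, 0.1286, 0.052]
eef_rot: [0.712, 1.565, -0.558]
force: [2.7, -6.6, 1.1]
gripper_width: 0.499
```

```bash
python3 -c "
from h import *
rel(-.030,.035,.051,'y')"
```

```text
t 14.52 bed [-29.2  36.7  52. ] F bed [-0.65  7.13  1.08] w 0.5
shift [ 1.   0.8 -1.7] rot [ 0.0011  0.0043 -0.0037]
```

>>> jog_arm(
  increments=[
    {"x": 0, "y": 0, "z": -1, "ax": 0, "ay": 0, "az": 0},
    {"x": 0, "y": 0, "z": -1, "ax": 0, "ay": 0, "az": 0},
    {"x": 0, "y": 0, "z": -1, "ax": 0, "ay": 0, "az": 0},
  ],
)

```text
time_s: 14.77
ee_pos: [0.5802, 0.1286, 0.052]
eef_rot: [0.596, 1.564, -0.674]
force: [2.1, -9.4, 1.4]
gripper_width: 0.501
```

```bash
python3 -c "
from h import *
rel(-.030,.035,.051,'y')"
```

```text
t 14.77 bed [-29.2  36.6  52. ] F bed [0.82 9.61 1.36] w 0.5
shift [ 1.   0.8 -1.6] rot [ 0.0012  0.0056 -0.0038]
```

>>> jog_arm(
  increments=[
    {"x": 0, "y": 0, "z": -0.6, "ax": 0, "ay": 0, "az": 0},
    {"x": 0, "y": 0, "z": -0.6, "ax": 0, "ay": 0, "az": 0},
    {"x": 0, "y": 0, "z": -0.6, "ax": 0, "ay": 0, "az": 0},
    {"x": 0, "y": 0, "z": -0.6, "ax": 0, "ay": 0, "az": 0},
  ],
)

```text
time_s: 15.1
ee_pos: [0.5802, 0.1287, 0.052]
eef_rot: [0.534, 1.563, -0.736]
force: [2.8, -10.6, 1.4]
gripper_width: 0.498
```

Run:
```python
from h import *
import cv2
rel(-.030,.035,.051,'y')
a,d=env.snapshot('side');cv2.imwrite('pics/s11.png',cv2.resize(a[205:325,180:360,::-1],None,fx=4,fy=4))
a,d=env.snapshot('wrist');cv2.imwrite('pics/w11.png',a[:,:,::-1])
rel(-.030,.035,.051,'y')
```

```text
t 15.1 bed [-29.2  36.6  52. ] F bed [ 0.47 10.93  1.41] w 0.5
shift [ 1.   0.8 -1.6] rot [ 0.0012  0.0063 -0.0037]
t 15.2 bed [-29.2  36.6  52. ] F bed [ 0.51 10.83  0.47] w 0.5
shift [ 1.   0.8 -1.6] rot [ 0.0012  0.0063 -0.0038]
```

View pics/s11.png

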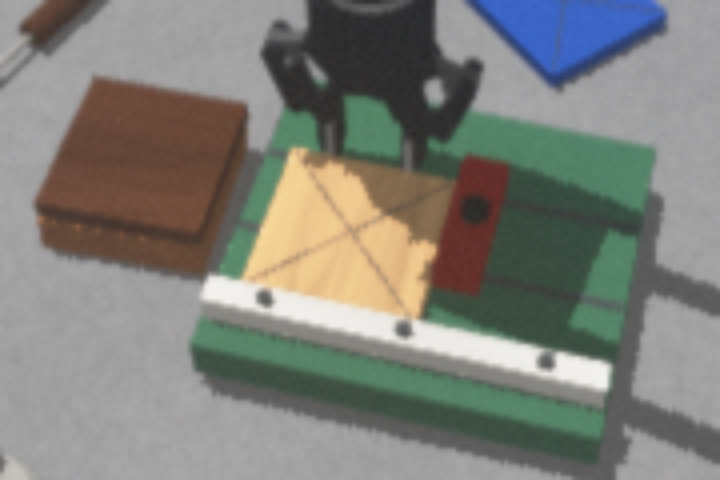

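View pics/w11.png

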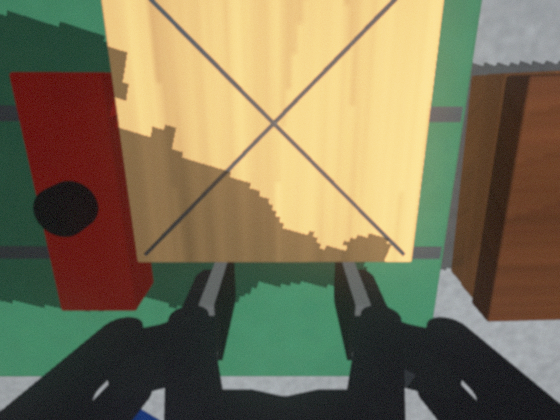

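The force held at 10.9 N and the tool stalled at y = 36.6. Now I'll back off straight along +y, lift, and inspect.

>>> jog_arm(
  increments=[
    {"x": 0, "y": 0, "z": 3, "ax": 0, "ay": 0, "az": 0},
    {"x": 0, "y": 0, "z": 7, "ax": 0, "ay": 0, "az": 0},
    {"x": 0, "y": 0, "z": 15, "ax": 0, "ay": 0, "az": 0},
    {"x": 0, "y": 0, "z": 27, "ax": 0, "ay": 0, "az": 0},
    {"x": -15, "y": 0, "z": 40, "ax": 0, "ay": 0, "az": 0},
    {"x": -45, "y": 0, "z": 40, "ax": 0, "ay": 0, "az": 0},
    {"x": -75, "y": 0, "z": 40, "ax": 0, "ay": 0, "az": 0},
    {"x": -85, "y": 0, "z": 40, "ax": 0, "ay": 0, "az": 0},
  ],
)

```text
time_s: 15.87
ee_pos: [0.5937, 0.0926, 0.141]
eef_rot: [1.282, 1.56, 0.011]
force: [0.5, -0.3, 1.1]
gripper_width: 0.499
```

>>> jog_arm(
  increments=[
    {"x": 0, "y": 0, "z": 0, "ax": 0, "ay": 0, "az": 0},
    {"x": 0, "y": 0, "z": 0, "ax": 0, "ay": 0, "az": 0},
    {"x": 0, "y": 0, "z": 0, "ax": 0, "ay": 0, "az": 0},
  ],
)

```text
time_s: 16.12
ee_pos: [0.5897, 0.0931, 0.1355]
eef_rot: [0.81, 1.569, -0.461]
force: [-0.3, -0.8, 0.1]
gripper_width: 0.498
```

Run:
```python
from h import *
import cv2
rel(-.030,.035,.051,'y')
s,p,R=state();np.savez('pics/w12.npz',p=p,R=R.as_matrix())
a,d=env.snapshot('wrist');cv2.imwrite('pics/w12.png',a[:,:,::-1])
a,d=env.snapshot('side');cv2.imwrite('pics/s12.png',cv2.resize(a[225:315,225:325,::-1],None,fx=6,fy=6,interpolation=cv2.INTER_CUBIC))
```

```text
t 16.12 bed [-27.8  73.4 135.5] F bed [0.47 0.65 0.09] w 0.5
shift [ 84.5   2.1 -38.5] rot [ 0.0004  0.0013 -0.0014]
```

View pics/w12.png

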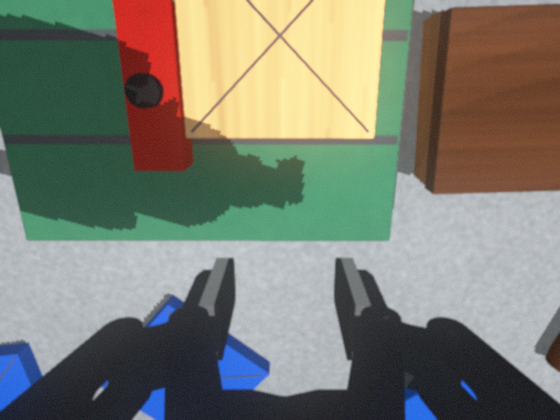

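View pics/s12.png

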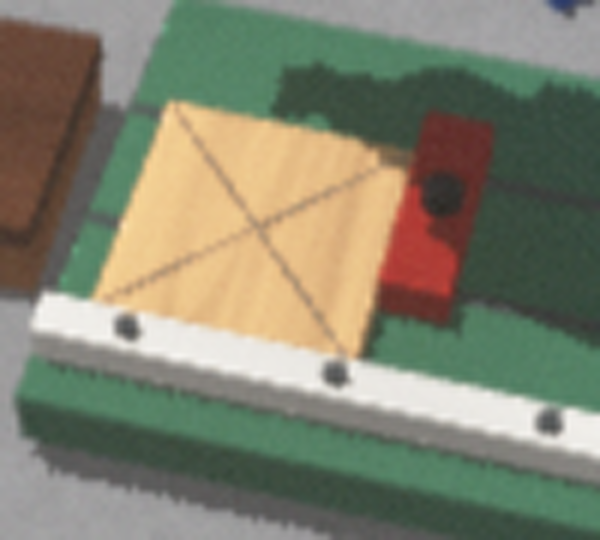

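Both faces look closed up in these views. I'll put the wrist camera over the corner to check the gaps directly.

>>> jog_arm(
  increments=[
    {"x": -15, "y": -12, "z": -10, "ax": 0, "ay": 0, "az": 0},
    {"x": -30, "y": -25, "z": -25, "ax": 0, "ay": 0, "az": 0},
    {"x": -35, "y": -40, "z": -40, "ax": 0, "ay": 0, "az": 0},
    {"x": -40, "y": -52, "z": -58, "ax": 0, "ay": 0, "az": 0},
    {"x": -40, "y": -58, "z": -75, "ax": 0, "ay": 0, "az": 0},
    {"x": -40, "y": -58, "z": -80, "ax": 0, "ay": 0, "az": 0},
    {"x": -40, "y": -58, "z": -80, "ax": 0, "ay": 0, "az": 0},
    {"x": -40, "y": -58, "z": -80, "ax": 0, "ay": 0, "az": 0},
  ],
)

```text
time_s: 16.88
ee_pos: [0.512, 0.1525, 0.1759]
eef_rot: [0.913, 1.567, -0.357]
force: [0.7, 0.7, 0.1]
gripper_width: 0.501
```

>>> jog_arm(
  increments=[
    {"x": 0, "y": 0, "z": 0, "ax": 0, "ay": 0, "az": 0},
    {"x": 0, "y": 0, "z": 0, "ax": 0, "ay": 0, "az": 0},
    {"x": 0, "y": 0, "z": 0, "ax": 0, "ay": 0, "az": 0},
  ],
)

```text
time_s: 17.13
ee_pos: [0.5123, 0.152, 0.1763]
eef_rot: [1.039, 1.567, -0.232]
force: [0.8, 0.1, -0.6]
gripper_width: 0.499
```

Run:
```python
from h import *
import cv2
rel(-.030,.035,.051,'y')
s,p,R=state();np.savez('pics/w13.npz',p=p,R=R.as_matrix())
a,d=env.snapshot('wrist');cv2.imwrite('pics/w13.png',a[:,:,::-1])
```

```text
t 17.13 bed [ 28.8  -5.7 176.3] F bed [-0.81  0.18 -0.6 ] w 0.5
shift [125.6  58.3  40.4] rot [-0.0005  0.0021 -0.0036]
```

View pics/w13.png

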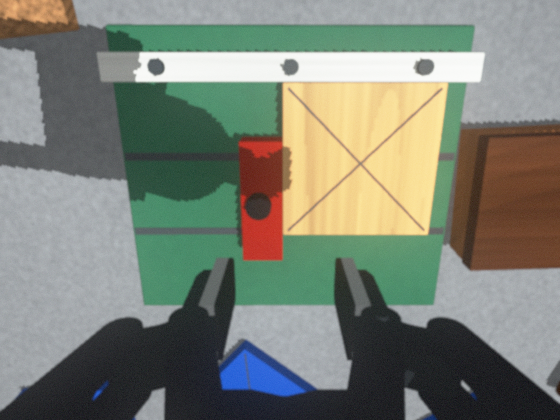

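Run:
```python
import cv2
a=cv2.imread('pics/w13.png')
cv2.imwrite('pics/c13.png',cv2.resize(a[65:165,255:365],None,fx=6,fy=6,interpolation=cv2.INTER_NEAREST))
cv2.imwrite('pics/d13.png',cv2.resize(a[140:250,240:340],None,fx=5,fy=5,interpolation=cv2.INTER_NEAREST))
cv2.imwrite('pics/e13.png',cv2.resize(a[70:100,270:460],None,fx=4,fy=4,interpolation=cv2.INTER_NEAREST))
```

```text
(no output)
```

View pics/c13.png

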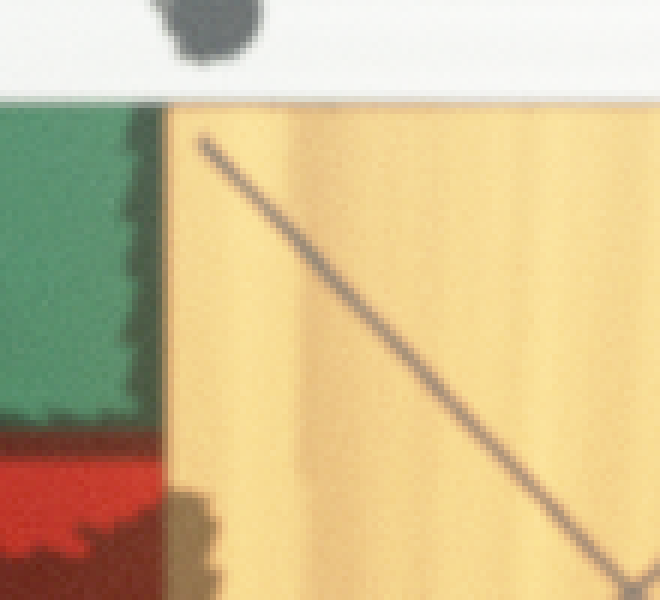

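View pics/d13.png

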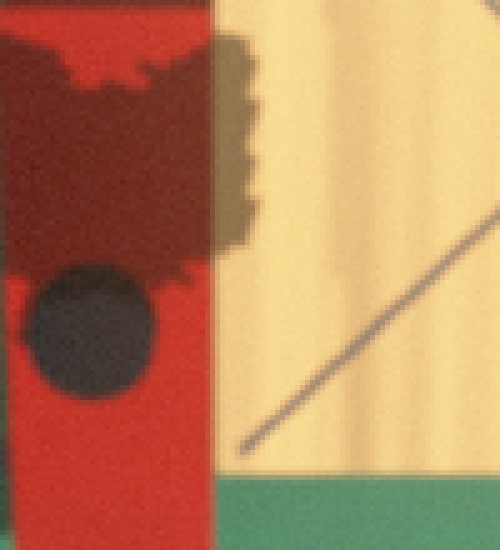

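View pics/e13.png

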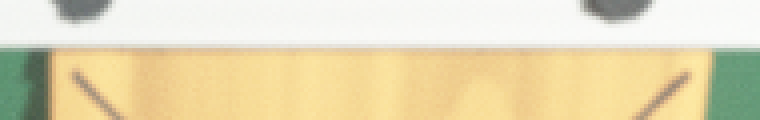

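The close-ups show wood meeting red and wood meeting aluminium with no green or dark gap anywhere along either face. The camera was almost directly above both contact faces. The edges are parallel to the stop and the fence. One last overall look, then I'll hand in.

Run:
```python
from h import *
import cv2
a,d=env.snapshot('scene');cv2.imwrite('pics/sc14.png',a[:,:,::-1])
b=cv2.imread('pics/scene0.png')
df=np.abs(a[:,:,::-1].astype(int)-b).max(2)>60
for n,(x0,x1,y0,y1) in dict(finial=(90,130,200,255),spin=(105,142,172,218),small=(412,450,158,192),big=(430,480,203,248)).items(): print(n,df[y0:y1,x0:x1].sum())
s=env.observe();print(s['time_s'],np.round(s['force'],2),np.abs(s['qvel']).max().round(4))
```

```text
finial 0
spin 0
small 0
big 0
17.2333 [0.33 0.23 0.42] 0.0042
```

View pics/sc14.png

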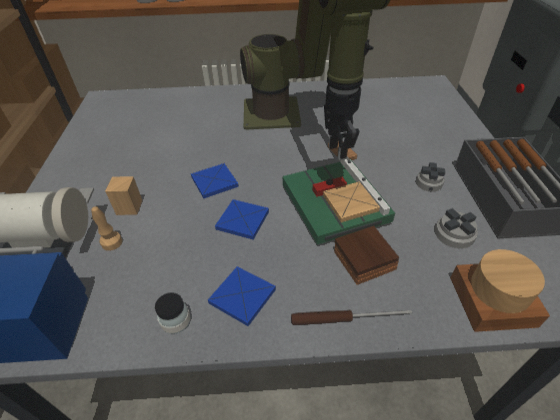

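The overview shows the blank in the corner at (352,200) and the stack in place at (366,253). The bystanders are unchanged and the arm is hovering clear.

```bash
python3 -c "
from plant import env
print(env.hand_in())"
```

```text
the job is handed in; nothing more can be done
None
```

I slid the top blank flat off the stack with two half-open fingertips and pressed it against the red end stop first (11–12 N). I then slid it along the stop and pressed it against the side fence (about 11 N), and backed the gripper off. I handed the job in at about 17 s, with the tool clear and the force reading near zero.

My last checks found nothing wrong:
- **Blank:** the wrist camera, almost directly above both faces, showed no gap at the stop or the fence. One pixel there is about 0.7 mm, and the pin positions themselves could not be read, so a smaller gap can't be ruled out.
- **Stack:** the three remaining blanks look unmoved in the pictures, though I did not measure blank_2's shift in millimetres.
- **Bystanders:** comparing the overview picture with the one from the start showed no change around either chuck, the finial or the spindle blank.

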